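# Make up the supper kit and the light kit

## Robot

A 6-joint arm with a two-finger parallel gripper is mounted at the origin on a cart in front of the work surface, level with it; the furniture and walls round the work are solid. World frame = base frame: x ahead of the robot, y to its left, z up, the work surface at z = 0. Lengths are in m, angles in rad, forces in N, time in s.
With the tool pointing down it reaches from about 0.25 to 0.725 m from the base axis. Payload 4 kg.
Tool frame: the origin (TCP) lies at the very end of the fingers, on their centre line; the grasp point (between the pads) lies 19 mm behind it; z points along the fingers, y is the line along which they close (so a half turn about z gives the same grasp; the last joint's range is limited). The gripper opens to 85 mm and grips with 20 to 120 N. Pads are 22 mm wide; open, the fingers measure 114 mm over their backs; the gripper's body (76 mm by 85 mm) begins 54 mm behind the grasp point. The pads swing forward as they close: fully open they stand 13 mm farther back than shut.
Start: joints at [-1.271, 0.241, 0.005, 1.335, 0, 1.571], TCP at [0.148, -0.478, 0.231] pointing down, gripper open.
Joint ranges: [-2.72, 2.72], [-1.05, 1.87], [-1.09, 1.28], [-1.99, 2.15], [-1.42, 1.44], [-3.14, 3.14]. Speed limits (rad/s): [2.79, 2.79, 3.14, 3.14, 3.14, 3.14].

## Interface

Orientations are given as a unit quaternion [x, y, z, w].
In Python, from workcell import bot gives the robot as it stands.
- The arm moves only by the tool carry_out, never from a script. Its argument "increments" is one flat list of numbers, 5 for each row, row after row: the finger opening in cm, from 0 to 8.54, then the shift along the tool's x, y, z in cm, then the turn about the tool's z in rad. A call has exactly 5 rows; each row shifts and turns the commanded pose from where the row before left it, along the tool's axes as they then stand; what a row does not reach is not made up. A row lasts 1/8 s, in which the tool goes at most 62.5 mm and 10.7 degrees, less where a joint would pass 70% of its speed; a pose out of reach is approached as far as the arm can. A call with a gripper value outside its range is refused whole. The fingers move at their own pace and stop on an object; the grip force is fixed at half the most. Time passes only in rows, so rows that do not move let the fingers close, or fill a call up. It gives the time, the measured TCP pose, the force, the opening and the grip force at its end, in the units of the state.
- bot.get_obs(): the state, without advancing time (a new reading comes with each control period).
- bot.camera(name): name is "side" or "top"; returns a dict with "pixels" (480x640x3 uint8, blue, green, red), "range_z" (480x640 float32, m along the optical axis (not along the pixel's ray), 0 where there is no reading), "mtx" (3x3 intrinsics, pixels), "eye" and "attitude" of the camera in the world. Camera axes: x right, y down, z forward; pixel columns grow to the right and rows downward; lengths in m; the calibration is good to about 2 mm. A picture is of the moment at which its call begins.
- bot.job_done(): hands the job in; it is judged then, once.
Trained networks look in a picture, given as the dict that the camera call returned (one of the last four; its "shot" number tells which), for a name from the list of things; names that differ only in an ending like _2 or _b are one class to them, and where a whole thing is asked for, a point or a joint stands for the part that bears it (a point fixed in the world has none). Each returns a list of dicts, best first, with "p" (0 to 1); they miss things now and then, are a little off and sometimes report something else, mostly with a low value. They report only what shows in the picture. A call takes as long as a camera call.
- bot.find_in(picture, name): "xyz" ([x, y, z] in m, in the coordinates of the camera as it stood for that picture, good to about 4 mm: the middle of the surface that is visible of it).
- bot.regions_of(picture, name): "mask" (480x640 bool, what is visible of it).
- bot.place_of(picture, name): "xyz" ([x, y, z] in m, in the coordinates of the camera as it stood for that picture, good to about 4 mm: a listed point, or the origin of a listed thing).
The state is a dict: "clock": time; "joint_pos": joint angles; "joint_vel": joint speeds; "tau": joint torques, N m; "eef_pos": TCP position; "tool_rot": TCP orientation; "ft_force": force on the tool from outside, world axes, zero at the start; "ft_torque": the same for the moment, N m; "grip_width": finger opening in m; "grasp_force": force on a finger pad.
Only numpy, scipy, OpenCV 4.12 (cv2) and the standard library are available. Lean on these libraries where they do the work, as an engineer would, in place of code of your own. Each camera call takes 0.05 s, during which the arm holds its last target. There are 200 camera calls.

## Task

Make up two kits in the cork-floored trays. The supper kit, in the long tray, is the flat fish tin lying in the long middle cell, with the tall narrow tin and the spice jar standing upright in the two end cells, either way round. The light kit, in the short tray, is the matchbox lying flat in the longer cell and the tea light upright in the squarish one; everything must sit flat on the floor of its cell, nothing may be tipped over on the way, and the squat tin and the mug stay where they are.

Things in the scene. Friction and masses are not known exactly. Their poses are not given: they have to be found in the camera images.
- supper_tray: long dark-rimmed cork tray, 96 x 300 mm, fixed; floor 3 mm thick, rims and ribs 6 mm wide, tops 7 mm above the worktop. Three cells in a row along its y, each 84 mm along x: middle cell at y = 0 (124 mm along y), equal end cells centred at y = -106 and +106 mm (76 mm along y). Origin: centre of its underside; its y points to the robot's left within 0.15 rad. At left or right.
- light_tray: short dark-rimmed cork tray, 66 x 152 mm, fixed; floor 3 mm thick, rims and rib 6 mm wide, tops 7 mm above the worktop. Two cells along its y, each 54 mm along x: the longer centred at y = -31 mm (78 mm along y), the squarish at y = +42 mm (56 mm along y). Origin: centre of its underside; its y points to the robot's left within 0.15 rad. Beside the long tray, near the robot.
- tall_tin: the tall, narrow food tin, round, 57 mm diameter, 72 mm high, pale green label, standing. Origin at the centre of its underside, z up when upright.
- flat_tin: the flat fish tin, oblong with rounded corners, 63 mm along its x, 105 mm along its y, 26 mm high, lying flat; its y runs roughly left-right (within 0.3 rad). It tapers a little downward (about 60 x 100 mm contact). Origin at the centre of its underside.
- spice_jar: spice jar with a brown screw cap, 105 mm high, body about 42 mm across, round cap 44 mm diameter from 85 to 105 mm, good to grip; standing, any yaw. Origin at the centre of its underside, z up when upright.
- candle: tea light in its metal cup, round, 38 mm diameter, 15 mm high, with a wick. Origin at the centre of its underside, z up when upright.
- matchbox: matchbox, 36 mm along its x, 60 mm along its y, 13 mm high, lying flat, its y within 0.5 rad of left-right at the start; its inner tray stands out a little at -y, so the firm sleeve runs from y = -24 to +30 mm. Origin at the centre of its underside.
- squat_tin: the wide, squat tin at the left, round, 75 mm diameter, 58 mm high: a bystander, not wanted. Origin at the centre of its underside, z up when upright.
- mug: white mug at the right, 80 mm body, 91 mm high, loose: a bystander. Origin at the centre of its underside's outline, handle to its -y.

How it is judged:
By the outcome, as a careful person would: the job done as asked, in the order asked, and still so for the second after the job is handed in, with the robot touching nothing.
It also fails if it takes over 120 s, if anything falls off the work surface, if the arm or the gripper's body presses on something with over 40 N, if the wrist force passes 120 N, or if a joint passes its speed limit or range.

## Working session

There is one attempt and no reset: what is moved stays moved. The work goes in short steps, Python scripts to look and compute and a tool call to move; the robot and the scene stay as the last step left them, time stands still between calls to the robot, and variables do not carry over. Pictures are saved under pics/ and viewed, at most 14 in all, crops included, and the job is handed in when it is done.

Besides the shell and the picture viewer there is one more tool, called after "Emit:" in YAML: its name, and indented under it one key for each argument. carry_out: Moves the arm, as the interface text tells. Its arguments: {"type":"object","properties":{"increments":{"type":"array","items":{"type":"number"}}},"required":["increments"]}

```bash
ls; mkdir -p pics
cat > h.py <<'E'
import numpy as np, cv2
from scipy.spatial.transform import Rotation as R
from workcell import bot
def w(pic,p): return R.from_quat(pic["attitude"]).apply(np.atleast_2d(p))+np.array(pic["eye"])
def cloud(pic,mask=None):
    z=pic["range_z"]; m=(z>0)
    if mask is not None: m&=mask
    v,u=np.nonzero(m); K=np.array(pic["mtx"]); d=z[v,u]
    return w(pic,np.c_[(u-K[0,2])/K[0,0]*d,(v-K[1,2])/K[1,1]*d,d]),v,u
E
python3 - <<'E'
from h import *
np.set_printoptions(precision=4,suppress=True)
o=bot.get_obs(); print(o)
for c in("top","side"):
    p=bot.camera(c); print(c,p["eye"],p["attitude"],p["mtx"]); cv2.imwrite(f"pics/{c}0.png",p["pixels"])
    for n in "supper_tray light_tray tall_tin flat_tin spice_jar candle matchbox squat_tin mug".split():
        print(n,[(np.round(w(p,r["xyz"])[0],4),round(r["p"],2)) for r in bot.place_of(p,n)[:2]])
E
```

```text
pics
{'clock': 0.0, 'joint_pos': array([-1.271 ,  0.2414,  0.0037,  1.3352, -0.    ,  1.5708]), 'joint_vel': array([ 0.0025,  0.0005, -0.0005,  0.0009,  0.0015, -0.001 ]), 'tau': array([ -0.0003, -37.2315,  25.2409,   0.0168,  -0.0001,   0.    ]), 'eef_pos': array([ 0.1475, -0.4771,  0.2304]), 'tool_rot': array([ 0.9888,  0.1493, -0.0002, -0.001 ]), 'ft_force': array([ 0.3773,  0.3502, -0.3862]), 'ft_torque': array([ 0.0212,  0.0086, -0.0146]), 'grasp_force': 0.0, 'grip_width': 0.08543954370149257}
top [-0.1622  0.0175  1.3861] [ 0.6879 -0.6867  0.1698 -0.1626] [[557.7723   0.     316.3677]
 [  0.     557.7723 235.0135]
 [  0.       0.       1.    ]]
supper_tray []
light_tray [(array([0.4395, 0.1971, 0.0048]), 0.57)]
tall_tin [(array([ 0.6061,  0.1254, -0.0013]), 0.73)]
flat_tin [(array([0.629 , 0.0129, 0.0006]), 0.65)]
spice_jar [(array([0.6062, 0.2664, 0.0004]), 0.79)]
candle [(array([ 0.616 , -0.1368, -0.    ]), 0.66), (array([ 0.6317, -0.4161,  0.0003]), 0.16)]
matchbox [(array([ 0.6321, -0.2895, -0.0004]), 0.67)]
squat_tin [(array([0.6041, 0.4162, 0.0038]), 0.57)]
mug [(array([ 0.6311, -0.4173,  0.0004]), 0.65), (array([0.6038, 0.4183, 0.0007]), 0.16)]
side [-0.042  -0.9001  0.5623] [ 0.8118 -0.2462  0.147  -0.5087] [[470.8632   0.     315.5799]
 [  0.     470.8632 237.1183]
 [  0.       0.       1.    ]]
supper_tray [(array([ 0.4649, -0.2322, -0.0015]), 0.75)]
light_tray []
tall_tin [(array([0.6091, 0.1239, 0.0025]), 0.82), (array([ 0.6327, -0.2857,  0.0027]), 0.18)]
flat_tin [(array([0.6303, 0.0096, 0.0036]), 0.6)]
spice_jar [(array([ 0.6108,  0.2659, -0.0005]), 0.86)]
candle [(array([ 0.6165, -0.1392, -0.0004]), 0.65)]
matchbox [(array([ 0.6332, -0.2888,  0.0029]), 0.67)]
squat_tin []
mug [(array([ 0.6338, -0.417 , -0.0009]), 0.72), (array([0.6313, 0.01  , 0.0043]), 0.7)]
```

View pics/top0.png

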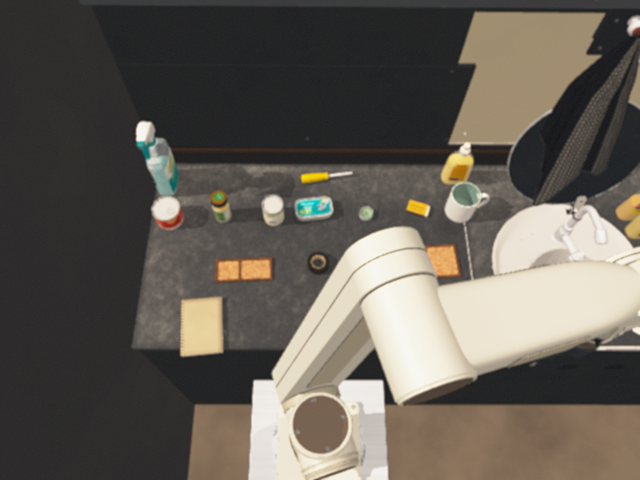

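View pics/side0.png

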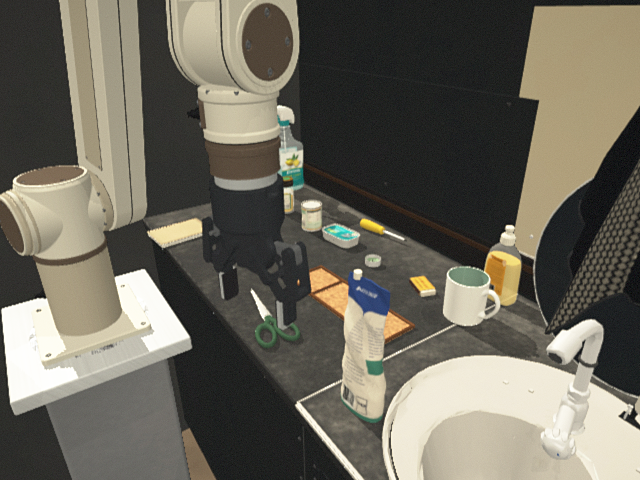

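The top view shows, left to right, the squat tin (168,213), jar (220,206), tall tin (273,210), flat tin (314,208), candle (366,213), matchbox (418,208) and mug (462,203). The light tray is at (244,270), and the arm half hides the supper tray (442,262). The side view also shows a standing pouch (365,345) in front of the supper tray, scissors (275,325) and a screwdriver (380,230) behind the tin.

```bash
cat >> h.py <<'E'
def masks(pic,n):
    r=bot.regions_of(pic,n); return r[0] if r else None
def fit(P,zlo,zhi):
    Q=P[(P[:,2]>zlo)&(P[:,2]<zhi)]
    c,s,a=cv2.minAreaRect((Q[:,:2]*1000).astype(np.float32))
    b=cv2.boxPoints((c,s,a)); e=[b[1]-b[0],b[2]-b[1]]; e=max(e,key=np.linalg.norm)
    th=np.arctan2(e[1],e[0]); th=(th-np.pi/2+np.pi/2)%np.pi-np.pi/2  # yaw of long axis rel. to world y
    return np.round(c,1),np.round(sorted(s),1),round(float(th),3),len(Q)
E
python3 - <<'E'
from h import *
np.set_printoptions(precision=3,suppress=True)
for c in("top","side"):
    p=bot.camera(c); print(c)
    for n in "supper_tray light_tray tall_tin flat_tin spice_jar candle matchbox squat_tin mug".split():
        m=masks(p,n)
        if m is None: print(n,None); continue
        P,_,_=cloud(p,m["mask"]); print(n,round(m["p"],2),"med",np.median(P,0),"z95",np.percentile(P[:,2],[5,50,95]),fit(P,-.01,.12))
    P,v,u=cloud(p)
    if c=="side":
        s=(u>348)&(u<384)&(v>280)&(v<410); print("pouch",P[s].min(0),P[s].max(0),np.median(P[s],0))
    else:
        s=(u>300)&(u<355)&(v>168)&(v<186)&(P[:,2]>.008); print("driver",np.percentile(P[s],[2,98],axis=0))
        s=(u>305)&(u<330)&(v>248)&(v<276)&(P[:,2]>.008); print("ring",np.percentile(P[s],[2,98],axis=0))
    # rim floor check
E
```

```text
top
supper_tray 0.64 med [ 0.472 -0.347  0.004] z95 [-0.001  0.004  0.01 ] (array([ 469.3, -345.3]), array([ 81.5, 104.2]), -1.398, 886)
light_tray 0.73 med [0.441 0.199 0.004] z95 [-0.002  0.004  0.01 ] (array([442.4, 200. ]), array([ 72.5, 150.6]), 0.04, 1261)
tall_tin 0.62 med [0.593 0.124 0.065] z95 [0.002 0.065 0.074] (array([621.3, 128.5]), array([58.9, 96.3]), -1.372, 574)
flat_tin 0.63 med [0.622 0.01  0.023] z95 [0.013 0.023 0.029] (array([624.5,  11.7]), array([ 65.4, 103. ]), 0.11, 747)
spice_jar 0.95 med [0.593 0.262 0.086] z95 [0.016 0.086 0.109] (array([605.4, 265.2]), array([44.4, 45.1]), -0.577, 468)
candle 0.46 med [ 0.617 -0.137  0.008] z95 [0.001 0.008 0.016] (array([ 619.9, -137.4]), array([37.4, 50.5]), 1.414, 158)
matchbox 0.7 med [ 0.628 -0.286  0.013] z95 [0.006 0.013 0.019] (array([ 630.4, -286.5]), array([40.2, 60.1]), -0.311, 263)
squat_tin 0.65 med [0.591 0.411 0.053] z95 [0.01  0.053 0.059] (array([599.6, 415.9]), array([74.5, 77.6]), -1.023, 784)
mug 0.93 med [ 0.632 -0.409  0.051] z95 [0.006 0.051 0.09 ] (array([ 653.4, -426.8]), array([102.4, 154.7]), 
[... 507 characters left out ...]
41, 624)
spice_jar 0.73 med [0.606 0.247 0.065] z95 [0.011 0.065 0.106] (array([612.1, 256. ]), array([26.5, 41.2]), -0.54, 309)
candle 0.71 med [ 0.617 -0.138  0.009] z95 [0.002 0.009 0.016] (array([ 623.7, -128.9]), array([36.8, 66.5]), -0.705, 176)
matchbox 0.69 med [ 0.628 -0.293  0.013] z95 [0.005 0.013 0.015] (array([ 632. , -286.9]), array([37.6, 64.6]), -0.362, 336)
squat_tin 0.65 med [ 0.469 -0.207  0.004] z95 [0.002 0.004 0.008] (array([ 466.2, -228.9]), array([104.9, 313.3]), 0.03, 1974)
mug 0.9 med [ 0.616 -0.419  0.06 ] z95 [0.009 0.06  0.09 ] (array([ 708.4, -360.6]), array([116.5, 265.2]), -0.897, 2514)
pouch [ 0.288 -0.522 -0.003] [ 0.584 -0.2    0.224] [ 0.308 -0.491  0.128]
```

```bash
cat >> h.py <<'E'
def yaw(q): 
    x=R.from_quat(q).apply([1,0,0]); return np.arctan2(x[1],x[0])
def plan(way):
    """way: list of (x,y,z,phi,rows,opening cm); prints rows of 5, simulated so rounding does not pile up"""
    o=bot.get_obs(); p=np.array(o["eef_pos"]); f=yaw(o["tool_rot"]); n=0
    print("from",np.round(p,4),round(f,3),"w",round(o["grip_width"],4),"t",o["clock"])
    for x,y,z,phi,k,g in way:
        for i in range(k,0,-1):
            d=(np.array([x,y,z])-p)/i; t=round(-((phi-f+np.pi)%(2*np.pi)-np.pi)/i,2)
            c,s=np.cos(f),np.sin(f)
            r=np.round(100*np.array([c*d[0]+s*d[1],s*d[0]-c*d[1],-d[2]]),1)
            e=r/100; p=p+np.array([c*e[0]+s*e[1],s*e[0]-c*e[1],-e[2]]); f-=t; n+=1
            print(f"{g}, {r[0]}, {r[1]}, {r[2]}, {t},"+("   #"if n%5==0 else""), "!!" if np.linalg.norm(r)>6.2 or abs(t)>.186 else "")
    print("to",np.round(p,4),round(f,3),n)
E
python3 -c "
from h import *
plan([(.21,-.28,.27,.7,4,8.5),(.62,.01,.20,1.68,11,8.5)])"
```

```text
from [ 0.1477 -0.4777  0.2313] 0.3 w 0.0855 t 2.0
8.5, 2.9, -4.3, -1.0, -0.1, 
8.5, 3.4, -3.9, -1.0, -0.1, 
8.5, 3.7, -3.6, -0.9, -0.1, 
8.5, 4.1, -3.2, -1.0, -0.1, 
8.5, 4.6, 0.4, 0.6, -0.09,   # 
8.5, 4.5, 0.8, 0.6, -0.09, 
8.5, 4.4, 1.2, 0.6, -0.09, 
8.5, 4.3, 1.6, 0.7, -0.09, 
8.5, 4.1, 2.0, 0.6, -0.09, 
8.5, 3.9, 2.3, 0.7, -0.09,   # 
8.5, 3.7, 2.7, 0.6, -0.09, 
8.5, 3.5, 3.0, 0.7, -0.09, 
8.5, 3.2, 3.3, 0.6, -0.09, 
8.5, 2.8, 3.5, 0.7, -0.09, 
8.5, 2.6, 3.7, 0.6, -0.08,   # 
to [0.6195 0.0104 0.2003] 1.68 15
```

Emit:
carry_out:
  increments: [8.5,2.9,-4.3,-1.0,-0.1,8.5,3.4,-3.9,-1.0,-0.1,8.5,3.7,-3.6,-0.9,-0.1,8.5,4.1,-3.2,-1.0,-0.1,8.5,4.6,0.4,0.6,-0.09]

```text
clock: 2.62
eef_pos: [0.2477, -0.2521, 0.2658]
tool_rot: [0.923, 0.386, 0.001, 0.002]
ft_force: [0.8, -0.6, 0.8]
grip_width: 0.0848
grasp_force: 0.0
```

Emit:
carry_out:
  increments: [8.5,4.5,0.8,0.6,-0.09,8.5,4.4,1.2,0.6,-0.09,8.5,4.3,1.6,0.7,-0.09,8.5,4.1,2.0,0.6,-0.09,8.5,3.9,2.3,0.7,-0.09]

```text
clock: 3.25
eef_pos: [0.4355, -0.1212, 0.2323]
tool_rot: [0.813, 0.582, 0.0, 0.0]
ft_force: [0.6, -1.1, -0.3]
grip_width: 0.085
grasp_force: 0.0
```

Emit:
carry_out:
  increments: [8.5,3.7,2.7,0.6,-0.09,8.5,3.5,3.0,0.7,-0.09,8.5,3.2,3.3,0.6,-0.09,8.5,2.8,3.5,0.7,-0.09,8.5,2.6,3.7,0.6,-0.08]

```text
clock: 3.88
eef_pos: [0.6206, 0.0113, 0.1999]
tool_rot: [0.667, 0.745, -0.0, 0.0]
ft_force: [1.1, -0.5, 0.5]
grip_width: 0.0852
grasp_force: 0.0
```

Run:
```python
from h import *
np.set_printoptions(precision=3,suppress=True)
print(bot.get_obs()["joint_pos"])
for c in("top","side"):
    p=bot.camera(c); print(c); cv2.imwrite(f"pics/{c}1.png",p["pixels"])
    for n in "supper_tray light_tray flat_tin matchbox".split():
        m=masks(p,n)
        if m is None: print(n,None); continue
        P,_,_=cloud(p,m["mask"]); print(n,round(m["p"],2),"med",np.median(P,0),fit(P,-.01,.03), [np.round(w(p,r["xyz"])[0],4) for r in bot.place_of(p,n)[:1]])
```

```text
[ 0.018  0.498  0.299  1.372 -0.     1.477]
top
supper_tray 0.69 med [ 0.461 -0.234  0.004] (array([ 462.3, -234.8]), array([109.7, 305.6]), 0.06, 3674) [array([ 0.466, -0.237, -0.001])]
light_tray 0.58 med [0.436 0.258 0.004] (array([437.3, 258.7]), array([41.5, 67.5]), -1.476, 321) [array([0.605, 0.266, 0.005])]
flat_tin 0.66 med [ 0.462 -0.234  0.004] (array([ 465.6, -235. ]), array([106.7, 304. ]), 0.06, 3592) []
matchbox 0.57 med [ 0.631 -0.409  0.05 ] (array([ 642.6, -420.8]), array([ 74.2, 128.8]), 0.839, 324) [array([ 0.632, -0.285,  0.001])]
side
supper_tray 0.78 med [ 0.463 -0.191  0.004] (array([ 464.8, -228.8]), array([105.5, 313.3]), 0.036, 2285) [array([ 0.463, -0.233, -0.   ])]
light_tray 0.92 med [0.443 0.192 0.004] (array([442.9, 197.4]), array([ 67.9, 157.3]), 0.035, 633) [array([0.442, 0.194, 0.004])]
flat_tin 0.58 med [ 0.619 -0.001  0.023] (array([625.9,  11.5]), array([ 65.8, 110. ]), 0.11, 595) [array([0.626, 0.01 , 0.004])]
matchbox 0.9 med [ 0.627 -0.292  0.013] (array([ 632.6, -288.1]), array([38.2, 65. ]), -0.352, 345) [array([ 0.633, -0.287,  0.004])]
```

View pics/top1.png

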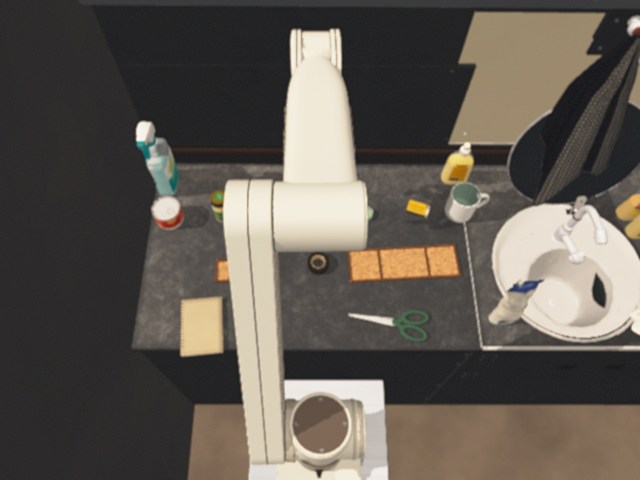

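The supper tray is now fully visible (349–460, 245–282). The pouch is clear of it by the sink (515,300), and the scissors (390,322) are in front. Descending on the flat tin.

Emit:
carry_out:
  increments: [8.5,-0.1,0.6,5.0,0,8.5,0,0,5.0,0,8.5,0,0,4.5,0,8.5,0,0,3.5,0,8.5,0,0,1.3,0]

```text
clock: 5.4
eef_pos: [0.6236, 0.01, 0.0046]
tool_rot: [0.668, 0.745, -0.002, -0.002]
ft_force: [-0.5, 0.7, 0.2]
grip_width: 0.0851
grasp_force: 0.0
```

Emit:
carry_out:
  increments: [5.5,0,0,0,0,5.5,0,0,0,0,5.5,0,0,0,0,5.5,0,0,0,0,5.5,0,0,0,0]

```text
clock: 6.02
eef_pos: [0.6271, 0.01, 0.0091]
tool_rot: [0.668, 0.745, 0.001, 0.001]
ft_force: [-0.2, 0.2, 6.5]
grip_width: 0.0578
grasp_force: 64.8
```

```bash
cat > tray.py <<'E'
from h import *
def tray(c,name,z=.003):
    """cork cells by colour, rays cut with the floor plane"""
    p=bot.camera(c); m=masks(p,name)
    if m is None: return print(c,name,None)
    hsv=cv2.cvtColor(p["pixels"],cv2.COLOR_BGR2HSV)
    k=(cv2.dilate(m["mask"].astype(np.uint8),np.ones((5,5)))>0)&(hsv[...,1]>90)&(hsv[...,0]<25)&(hsv[...,2]>110)
    K=np.array(p["mtx"]); Rm=R.from_quat(p["attitude"]); n,lab,st,_=cv2.connectedComponentsWithStats(k.astype(np.uint8))
    for i in range(1,n):
        if st[i,4]<80: continue
        v,u=np.nonzero(lab==i); d=Rm.apply(np.c_[(u-K[0,2])/K[0,0],(v-K[1,2])/K[1,1],np.ones(len(u))])
        Q=np.array(p["eye"])+d*((z-p["eye"][2])/d[:,2])[:,None]
        r=fit(np.c_[Q[:,:2],np.full(len(Q),.003)],0,1); print(c,name,*r)
E
python3 - <<'E'
from tray import *
tray("top","supper_tray");tray("side","supper_tray");tray("side","light_tray")
E
```

```text
top supper_tray [ 465.8 -232.1] [ 97.8 301.6] 0.064 3555
side supper_tray [ 464.1 -176.9] [101.5 199.6] 0.06 1496
side supper_tray [ 485.8 -343.1] [68.5 79.5] -1.527 497
side light_tray [445.7 204.9] [ 71.3 166.5] 0.049 530
```

Emit:
carry_out:
  increments: [5.5,0,0,-1.0,0,5.5,0,0,-2.0,0,5.5,0,0,-3.0,0,5.5,0,0,-3.0,0,5.5,0,0,-1.0,0]

```text
clock: 6.95
eef_pos: [0.6267, 0.01, 0.1096]
tool_rot: [0.668, 0.745, 0.001, 0.001]
ft_force: [-0.3, 0.5, -1.7]
grip_width: 0.0583
grasp_force: 64.6
```

Run:
```python
from h import *
p=bot.camera("side"); c=p["pixels"][90:290,240:440]; cv2.imwrite("pics/s2.png",cv2.resize(c,(600,600),interpolation=cv2.INTER_CUBIC))
o=bot.get_obs();print(o["eef_pos"],o["tool_rot"],o["grip_width"],o["grasp_force"],o["ft_force"])
```

```text
[0.62674704 0.01001233 0.10986338] [0.66753642 0.74457493 0.0012389  0.00133087] 0.05798640684392609 64.55825239419937 [ 1.70225656 -0.09750968 -0.48829534]
```

View pics/s2.png

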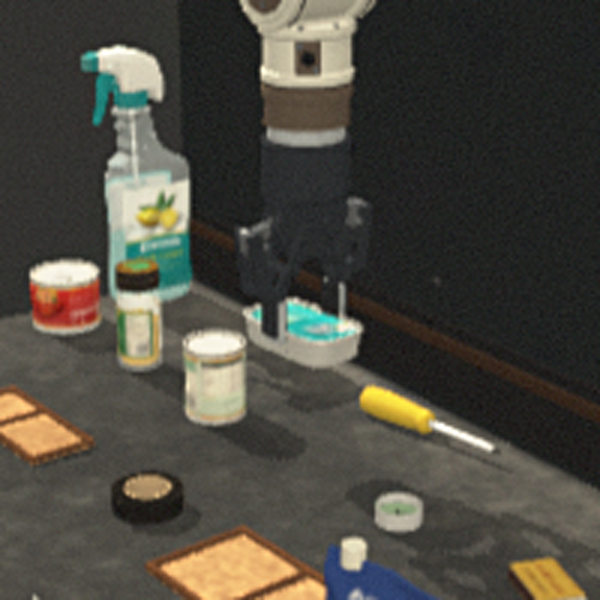

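The tin hangs level in the fingers, whose tip (275,335) sits above its lower edge (~345), so the rims will be cleared. Carrying it to the middle cell.

```bash
python3 -c "
from h import *
plan([(.465,-.234,.08,1.63,7,5.5),(.465,-.234,.019,1.63,3,5.5)])"
```

```text
from [0.6267 0.01   0.1099] 1.68 w 0.058 t 7.0
5.5, -3.2, -2.7, 0.4, 0.01, 
5.5, -3.2, -2.6, 0.4, 0.01, 
5.5, -3.3, -2.6, 0.4, 0.01, 
5.5, -3.3, -2.6, 0.4, 0.0, 
5.5, -3.3, -2.6, 0.5, 0.01,   # 
5.5, -3.3, -2.5, 0.4, 0.0, 
5.5, -3.3, -2.6, 0.5, 0.01, 
5.5, -0.0, 0.0, 2.0, -0.0, 
5.5, -0.0, 0.0, 2.0, -0.0, 
5.5, -0.0, 0.0, 2.1, -0.0,   # 
to [ 0.4648 -0.2336  0.0189] 1.63 10
```

Emit:
carry_out:
  increments: [5.5,-3.2,-2.7,0.4,0.01,5.5,-3.2,-2.6,0.4,0.01,5.5,-3.3,-2.6,0.4,0.01,5.5,-3.3,-2.6,0.4,0.0,5.5,-3.3,-2.6,0.5,0.01]

```text
clock: 7.62
eef_pos: [0.5081, -0.1649, 0.0848]
tool_rot: [0.682, 0.731, -0.001, -0.001]
ft_force: [0.2, -0.2, -1.6]
grip_width: 0.0583
grasp_force: 64.6
```

Emit:
carry_out:
  increments: [5.5,-3.3,-2.5,0.4,0.0,5.5,-3.3,-2.6,0.5,0.01,5.5,0,0,2.0,0,5.5,0,0,2.0,0,5.5,0,0,1.6,0]

```text
clock: 8.25
eef_pos: [0.462, -0.2331, 0.0192]
tool_rot: [0.686, 0.727, -0.0, -0.002]
ft_force: [0.2, -0.3, -2.2]
grip_width: 0.058
grasp_force: 64.6
```

Emit:
carry_out:
  increments: [5.5,0,0,0,0,5.5,0,0,0,0,5.5,0,0,0,0,5.5,0,0,0.3,0,5.5,0,0,0,0]

```text
clock: 8.88
eef_pos: [0.4636, -0.2336, 0.0184]
tool_rot: [0.686, 0.728, 0.0, 0.0]
ft_force: [0.2, -0.8, -2.3]
grip_width: 0.058
grasp_force: 64.6
```

Emit:
carry_out:
  increments: [5.5,0,0.1,0.3,0,5.5,0,0,0.2,0,5.5,0,0,0,0,5.5,0,0,0.1,0,5.5,0,0,0,0]

```text
clock: 9.5
eef_pos: [0.4646, -0.2336, 0.0123]
tool_rot: [0.686, 0.728, -0.0, 0.0]
ft_force: [-1.1, 0.3, -2.4]
grip_width: 0.0581
grasp_force: 64.6
```

Emit:
carry_out:
  increments: [5.5,0,0,0.1,0,5.5,0,0,0,0,5.5,0,0,0.1,0,5.5,0,0,0,0,5.5,0,0,0,0]

```text
clock: 10.12
eef_pos: [0.4646, -0.2336, 0.0121]
tool_rot: [0.686, 0.728, 0.0, 0.0]
ft_force: [-3.5, 2.4, 11.7]
grip_width: 0.058
grasp_force: 65.8
```

Emit:
carry_out:
  increments: [7.0,0,0,0,0,8.5,0,0,0,0,8.5,0,0,-0.5,0,8.5,0,0,-3.0,0,8.5,0,0,-5.0,0]

```text
clock: 10.75
eef_pos: [0.4631, -0.2328, 0.0945]
tool_rot: [0.686, 0.728, -0.001, -0.002]
ft_force: [0.6, -0.2, -0.1]
grip_width: 0.0847
grasp_force: 0.0
```

```bash
python3 -c "
from h import *
p=bot.camera('side'); cv2.imwrite('pics/s3.png',p['pixels'][150:390,200:520])
m=masks(p,'flat_tin'); P,_,_=cloud(p,m['mask']); print(m['p'],fit(P,.018,.04),np.percentile(P[:,2],[5,95]))
m=masks(p,'tall_tin'); P,_,_=cloud(p,m['mask']); print(m['p'],fit(P,.06,.08))
p=bot.camera('top')
m=masks(p,'tall_tin'); P,_,_=cloud(p,m['mask']); print(m['p'],fit(P,.06,.08))
m=masks(p,'spice_jar'); P,_,_=cloud(p,m['mask']); print(m['p'],fit(P,.098,.12))
plan([(.607,.1245,.15,1.65,8,8.5),(.607,.1245,.036,1.65,4,8.5),(.607,.1245,.035,1.65,3,4.5)])"
```

```text
0.77 (array([ 447.9, -217. ]), array([ 51.1, 100. ]), -0.642, 480) [0.01113343 0.02863267]
0.84 (array([608.9, 122.5]), array([56.3, 60.1]), -0.929, 205)
0.62 (array([604.8, 124. ]), array([54.9, 58.5]), -1.45, 336)
0.93 (array([605.3, 265.7]), array([40.8, 42.3]), 1.179, 181)
from [ 0.4639 -0.2332  0.0945] 1.63 w 0.0849 t 11.05
8.5, 4.4, 2.0, -0.7, -0.0, 
8.5, 4.4, 2.1, -0.7, -0.0, 
8.5, 4.3, 2.0, -0.7, -0.0, 
8.5, 4.4, 2.1, -0.7, -0.0, 
8.5, 4.3, 2.0, -0.7, -0.01,   # 
8.5, 4.3, 2.1, -0.7, -0.0, 
8.5, 4.4, 2.1, -0.7, -0.01, 
8.5, 4.3, 2.2, -0.6, -0.0, 
8.5, -0.0, -0.0, 2.8, -0.0, 
8.5, -0.0, -0.0, 2.9, -0.0,   # 
8.5, -0.0, -0.0, 2.8, -0.0, 
8.5, -0.0, -0.0, 2.9, -0.0, 
4.5, -0.0, -0.0, 0.0, -0.0, 
4.5, -0.0, -0.0, 0.0, -0.0, 
4.5, -0.0, -0.0, 0.1, -0.0,   # 
to [0.6073 0.1247 0.0345] 1.65 15
```

View pics/s3.png

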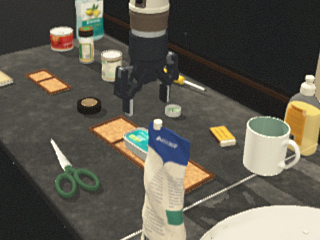

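The flat tin lies in the middle cell at (137,143), partly hidden by the pouch (165,180). Next is the tall tin at (0.607, 0.124).

Emit:
carry_out:
  increments: [8.5,4.4,2.0,-0.7,0,8.5,4.4,2.1,-0.7,0,8.5,4.3,2.0,-0.7,0,8.5,4.4,2.1,-0.7,0,8.5,4.3,2.0,-0.7,-0.01]

```text
clock: 11.68
eef_pos: [0.5529, -0.0084, 0.1287]
tool_rot: [0.682, 0.731, -0.001, -0.001]
ft_force: [0.8, -0.1, 0.9]
grip_width: 0.0851
grasp_force: 0.0
```

Emit:
carry_out:
  increments: [8.5,4.3,2.1,-0.7,0,8.5,4.4,2.1,-0.7,-0.01,8.5,4.3,2.2,-0.6,0,8.5,0,0,1.5,0,8.5,0,0,2.0,0]

```text
clock: 12.3
eef_pos: [0.6071, 0.1244, 0.113]
tool_rot: [0.678, 0.735, -0.001, -0.001]
ft_force: [0.5, -0.5, 0.5]
grip_width: 0.0849
grasp_force: 0.0
```

```bash
python3 -c "
from tray import *
tray('top','supper_tray')
p=bot.camera('top'); cv2.imwrite('pics/t3.png',p['pixels'][130:370,120:520])
m=masks(p,'flat_tin'); P,_,_=cloud(p,m['mask']); print(m['p'],fit(P,.02,.04),np.percentile(P[:,2],[5,50,95]))
plan([(.607,.1245,.035,1.65,5,8.5)])"
```

```text
top supper_tray [ 465.7 -232.1] [ 97.7 301.6] 0.064 2630
0.98 (array([ 462.7, -232.9]), array([ 64.4, 103.2]), 0.067, 769) [0.01890432 0.02639962 0.03125311]
from [0.6066 0.1233 0.1137] 1.649 w 0.0851 t 12.5
8.5, 0.0, 0.0, 1.6, -0.0, 
8.5, 0.0, 0.0, 1.6, -0.0, 
8.5, 0.0, 0.0, 1.6, -0.0, 
8.5, 0.1, 0.0, 1.5, -0.0, 
8.5, 0.0, 0.0, 1.6, -0.0,   # 
to [0.6066 0.1243 0.0347] 1.649 5
```

View pics/t3.png

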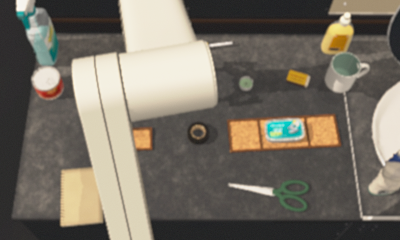

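The flat tin lies flat and centred in the middle cell (285,130). Descending on the tall tin and gripping.

Emit:
carry_out:
  increments: [8.5,0,0,2.0,0,8.5,0.1,0,2.0,0,8.5,0,0,2.0,0,8.5,0,0,1.7,0,8.5,0,0,0.2,0]

```text
clock: 13.12
eef_pos: [0.607, 0.1248, 0.0352]
tool_rot: [0.679, 0.734, -0.001, -0.001]
ft_force: [-0.5, -0.2, 0.5]
grip_width: 0.085
grasp_force: 0.0
```

Emit:
carry_out:
  increments: [5.0,0,0,0,0,5.0,0,0,0,0,5.0,0,0,0,0,5.0,0,0,0,0,5.0,0,0,0,0]

```text
clock: 13.75
eef_pos: [0.609, 0.1256, 0.0377]
tool_rot: [0.679, 0.734, 0.001, 0.001]
ft_force: [-0.7, -0.7, 5.5]
grip_width: 0.0559
grasp_force: 64.3
```

Emit:
carry_out:
  increments: [5.0,0,0,-1.0,0,5.0,0,0,-2.0,0,5.0,0,0,-3.0,0,5.0,0,0,-3.0,0,5.0,0,0,-1.0,0]

```text
clock: 14.38
eef_pos: [0.6088, 0.1256, 0.1383]
tool_rot: [0.679, 0.734, 0.001, 0.001]
ft_force: [-0.3, -0.2, -1.7]
grip_width: 0.0557
grasp_force: 64.1
```

```bash
python3 -c "
from h import *
o=bot.get_obs(); print(o['ft_force'],o['ft_torque'])
p=bot.camera('side'); cv2.imwrite('pics/s4.png',cv2.resize(p['pixels'][100:260,260:420],(480,480)))
m=masks(p,'tall_tin'); P,_,_=cloud(p,m['mask']); print(m['p'],P.min(0),P.max(0),fit(P,0,.3), w(p,bot.place_of(p,'tall_tin')[0]['xyz']))"
```

```text
[-0.32533226 -0.2396118  -1.70550356] [ 0.06153129 -0.02193521  0.01168999]
0.8 [0.5781493  0.09031259 0.10108763] [0.63560857 0.15102059 0.17365756] (array([610.3, 119.1]), array([51.8, 61.5]), -1.089, 493) [[0.60801299 0.12148715 0.10355522]]
```

View pics/s4.png

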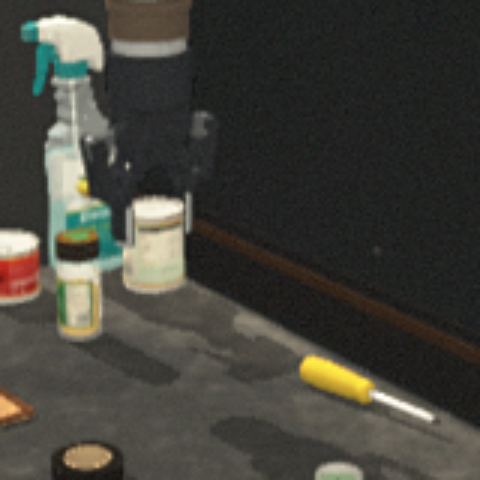

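The tall tin is held upright (155,243). Carrying it to the left end cell.

```bash
python3 -c "
from h import *
plan([(.458,-.127,.11,1.63,7,5.0),(.458,-.127,.047,1.63,3,5.0)])"
```

```text
from [0.6076 0.1254 0.1358] 1.65 w 0.0562 t 14.525
5.0, -3.4, -2.4, 0.4, 0.0, 
5.0, -3.4, -2.4, 0.4, 0.0, 
5.0, -3.4, -2.4, 0.4, 0.0, 
5.0, -3.4, -2.4, 0.3, 0.0, 
5.0, -3.5, -2.4, 0.4, 0.01,   # 
5.0, -3.5, -2.4, 0.3, 0.0, 
5.0, -3.4, -2.4, 0.4, 0.01, 
5.0, -0.0, -0.0, 2.1, -0.0, 
5.0, -0.0, -0.0, 2.1, -0.0, 
5.0, -0.0, -0.0, 2.1, -0.0,   # 
to [ 0.4584 -0.1267  0.0468] 1.63 10
```

Emit:
carry_out:
  increments: [5.0,-3.4,-2.4,0.4,0,5.0,-3.4,-2.4,0.4,0,5.0,-3.4,-2.4,0.4,0,5.0,-3.4,-2.4,0.3,0,5.0,-3.5,-2.4,0.4,0.01]

```text
clock: 15.15
eef_pos: [0.4997, -0.0554, 0.1154]
tool_rot: [0.682, 0.731, -0.001, -0.001]
ft_force: [-0.1, -0.9, -1.4]
grip_width: 0.0559
grasp_force: 64.3
```

Emit:
carry_out:
  increments: [5.0,-3.5,-2.4,0.3,0,5.0,-3.4,-2.4,0.4,0.01,5.0,0,0,2.1,0,5.0,0,0,2.1,0,5.0,0,0,1.6,0]

```text
clock: 15.78
eef_pos: [0.4567, -0.1264, 0.0499]
tool_rot: [0.686, 0.727, -0.001, -0.002]
ft_force: [0.1, -0.4, -1.7]
grip_width: 0.0557
grasp_force: 64.3
```

Emit:
carry_out:
  increments: [5.0,0,0,0.2,0,5.0,0,0,0,0,5.0,0,0,0.2,0,5.0,0,0,0,0,5.0,0,0,0,0]

```text
clock: 16.4
eef_pos: [0.4589, -0.1268, 0.0487]
tool_rot: [0.686, 0.728, 0.0, 0.0]
ft_force: [-0.2, -0.5, -1.4]
grip_width: 0.0559
grasp_force: 64.3
```

Emit:
carry_out:
  increments: [5.0,0,0,0.3,0,5.0,0,0,0.3,0,5.0,0,0,0.1,0,5.0,0,0,0.1,0,5.0,0,0,0,0]

```text
clock: 17.02
eef_pos: [0.4584, -0.1267, 0.0407]
tool_rot: [0.686, 0.728, -0.0, -0.0]
ft_force: [-1.9, 0.9, 3.5]
grip_width: 0.056
grasp_force: 64.8
```

Emit:
carry_out:
  increments: [6.5,0,0,0,0,8.5,0,0,0,0,8.5,0,0,-1.0,0,8.5,0,0,-4.0,0,8.5,0,0,-5.5,0]

```text
clock: 17.65
eef_pos: [0.4576, -0.1264, 0.1458]
tool_rot: [0.686, 0.728, -0.001, -0.001]
ft_force: [1.2, -0.0, -0.1]
grip_width: 0.0847
grasp_force: 0.0
```

```bash
python3 -c "
from h import *
plan([(.607,.266,.18,1.65,9,8.5),(.607,.266,.155,1.65,1,8.5),(.607,.266,.079,1.65,5,8.5)])"
```

```text
from [ 0.4576 -0.1264  0.1458] 1.63 w 0.0847 t 17.65
8.5, 4.3, 1.9, -0.4, -0.0, 
8.5, 4.2, 1.9, -0.4, -0.0, 
8.5, 4.3, 1.9, -0.4, -0.0, 
8.5, 4.2, 1.9, -0.4, -0.0, 
8.5, 4.3, 1.9, -0.4, -0.0,   # 
8.5, 4.2, 1.9, -0.4, -0.01, 
8.5, 4.2, 2.0, -0.3, -0.0, 
8.5, 4.3, 2.0, -0.4, -0.01, 
8.5, 4.2, 2.0, -0.3, -0.0, 
8.5, 0.0, 0.0, 2.5, -0.0,   # 
8.5, 0.0, 0.0, 1.5, -0.0, 
8.5, 0.0, 0.0, 1.5, -0.0, 
8.5, 0.0, 0.0, 1.5, -0.0, 
8.5, 0.0, 0.0, 1.5, -0.0, 
8.5, 0.0, 0.0, 1.6, -0.0,   # 
to [0.607  0.2659 0.0788] 1.65 15
```

Emit:
carry_out:
  increments: [8.5,4.3,1.9,-0.4,0,8.5,4.2,1.9,-0.4,0,8.5,4.3,1.9,-0.4,0,8.5,4.2,1.9,-0.4,0,8.5,4.3,1.9,-0.4,0]

```text
clock: 18.27
eef_pos: [0.5416, 0.093, 0.1663]
tool_rot: [0.686, 0.728, 0.0, 0.0]
ft_force: [1.1, -0.4, -0.1]
grip_width: 0.0848
grasp_force: 0.0
```

Emit:
carry_out:
  increments: [8.5,4.2,1.9,-0.4,-0.01,8.5,4.2,2.0,-0.3,0,8.5,4.3,2.0,-0.4,-0.01,8.5,4.2,2.0,-0.3,0,8.5,0,0,1.5,0]

```text
clock: 18.9
eef_pos: [0.6097, 0.2695, 0.1655]
tool_rot: [0.677, 0.736, 0.002, 0.001]
ft_force: [0.1, -0.8, 0.6]
grip_width: 0.0852
grasp_force: 0.0
```

```bash
python3 -c "
from h import *
p=bot.camera('side')
m=masks(p,'spice_jar'); P,_,_=cloud(p,m['mask']); print(m['p'],fit(P,.09,.12),w(p,bot.place_of(p,'spice_jar')[0]['xyz']))
m=masks(p,'tall_tin'); P,_,_=cloud(p,m['mask']); print(m['p'],fit(P,.065,.09))
p=bot.camera('top'); cv2.imwrite('pics/t5.png',p['pixels'])
m=masks(p,'tall_tin'); P,_,_=cloud(p,m['mask']); print(m['p'],fit(P,.068,.09),np.percentile(P[:,2],95))
for n in ('matchbox','candle'):
  m=masks(p,n); P,_,_=cloud(p,m['mask']); print(n,m['p'],fit(P,.008,.03))
plan([(.606,.266,.079,1.65,5,8.5)])"
```

```text
0.67 (array([608.1, 262.3]), array([41.8, 42.4]), -0.857, 126) [[ 0.61014275  0.26624448 -0.000668  ]]
0.61 (array([ 457.5, -129.4]), array([55.4, 59.4]), -0.591, 351)
0.9 (array([ 455.5, -127.9]), array([54.9, 57.8]), 1.359, 339) 0.07627342079747268
matchbox 0.74 (array([ 630.4, -285.7]), array([39.1, 58.4]), -0.319, 229)
candle 0.66 (array([ 615. , -137.7]), array([34.7, 40.8]), 1.127, 80)
from [0.6083 0.2646 0.1652] 1.648 w 0.085 t 19.3
8.5, 0.0, -0.0, 1.7, -0.0, 
8.5, 0.0, -0.1, 1.7, -0.0, 
8.5, 0.1, -0.0, 1.7, -0.0, 
8.5, 0.0, -0.1, 1.8, -0.0, 
8.5, 0.1, -0.0, 1.7, -0.0,   # 
to [0.6062 0.2664 0.0792] 1.648 5
```

Emit:
carry_out:
  increments: [8.5,0,0,2.2,0,8.5,0,0,2.2,0,8.5,0,0,2.0,0,8.5,0,0,1.8,0,8.5,0,0,0.4,0]

```text
clock: 19.92
eef_pos: [0.6073, 0.2646, 0.0774]
tool_rot: [0.679, 0.734, -0.001, -0.0]
ft_force: [-1.4, -0.1, 0.2]
grip_width: 0.085
grasp_force: 0.0
```

Emit:
carry_out:
  increments: [3.5,0,0,0,0,3.5,0,0,0,0,3.5,0,0,0,0,3.5,0,0,0,0,3.5,0,0,0,0]

```text
clock: 20.55
eef_pos: [0.6092, 0.266, 0.08]
tool_rot: [0.679, 0.734, 0.002, 0.001]
ft_force: [1.1, 0.1, 5.6]
grip_width: 0.0424
grasp_force: 61.3
```

Emit:
carry_out:
  increments: [3.5,0,0,-1.0,0,3.5,0,0,-2.0,0,3.5,0,0,-3.0,0,3.5,0,0,-3.0,0,3.5,0,0,-1.0,0]

```text
clock: 21.18
eef_pos: [0.6087, 0.2659, 0.1803]
tool_rot: [0.679, 0.735, 0.001, 0.001]
ft_force: [-0.9, -0.2, -1.6]
grip_width: 0.0423
grasp_force: 61.0
```

```bash
python3 -c "
from h import *
p=bot.camera('side'); cv2.imwrite('pics/s6.png',cv2.resize(p['pixels'][100:260,220:380],(480,480)))
m=masks(p,'spice_jar'); P,_,_=cloud(p,m['mask']); print(m['p'],P.min(0),P.max(0))
plan([(.52,.02,.25,1.64,6,3.5),(.472,-.338,.21,1.63,8,3.5),(.472,-.338,.13,1.63,3,3.5)])"
```

```text
0.91 [0.58410636 0.23872531 0.10341947] [0.63228447 0.27732858 0.20801887]
from [0.6084 0.2657 0.1791] 1.65 w 0.0424 t 21.275
3.5, -4.0, -1.8, -1.2, 0.0, 
3.5, -4.0, -1.8, -1.2, 0.0, 
3.5, -4.0, -1.8, -1.2, 0.0, 
3.5, -3.9, -1.8, -1.2, 0.0, 
3.5, -4.0, -1.8, -1.1, 0.0,   # 
3.5, -3.9, -1.8, -1.2, 0.01, 
3.5, -4.4, -0.9, 0.5, 0.0, 
3.5, -4.4, -0.9, 0.5, 0.0, 
3.5, -4.4, -0.9, 0.5, 0.0, 
3.5, -4.4, -0.9, 0.5, 0.0,   # 
3.5, -4.4, -0.9, 0.5, 0.0, 
3.5, -4.5, -0.9, 0.5, 0.0, 
3.5, -4.4, -0.9, 0.5, 0.0, 
3.5, -4.5, -0.9, 0.5, 0.01, 
3.5, 0.0, -0.0, 2.7, -0.0,   # 
3.5, 0.0, -0.0, 2.7, -0.0, 
3.5, 0.0, -0.0, 2.6, -0.0, 
to [ 0.4721 -0.3382  0.1301] 1.63 17
```

View pics/s6.png

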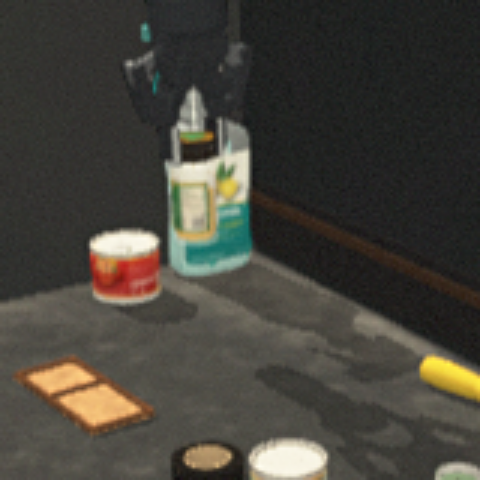

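The jar hangs upright in the grip (195,195). Carrying it high over to the right end cell.

Emit:
carry_out:
  increments: [3.5,-4.0,-1.8,-1.2,0,3.5,-4.0,-1.8,-1.2,0,3.5,-4.0,-1.8,-1.2,0,3.5,-3.9,-1.8,-1.2,0,3.5,-4.0,-1.8,-1.1,0]

```text
clock: 21.9
eef_pos: [0.5325, 0.0588, 0.2357]
tool_rot: [0.679, 0.735, -0.001, -0.001]
ft_force: [0.2, -0.7, -1.3]
grip_width: 0.0425
grasp_force: 61.2
```

Emit:
carry_out:
  increments: [3.5,-3.9,-1.8,-1.2,0.01,3.5,-4.4,-0.9,0.5,0,3.5,-4.4,-0.9,0.5,0,3.5,-4.4,-0.9,0.5,0,3.5,-4.4,-0.9,0.5,0]

```text
clock: 22.52
eef_pos: [0.4941, -0.1593, 0.2273]
tool_rot: [0.682, 0.731, -0.001, -0.002]
ft_force: [-0.1, -0.6, -1.5]
grip_width: 0.0422
grasp_force: 61.2
```

Emit:
carry_out:
  increments: [3.5,-4.4,-0.9,0.5,0,3.5,-4.5,-0.9,0.5,0,3.5,-4.4,-0.9,0.5,0,3.5,-4.5,-0.9,0.5,0.01,3.5,0,0,2.0,0]

```text
clock: 23.15
eef_pos: [0.4708, -0.3416, 0.1878]
tool_rot: [0.688, 0.726, -0.0, 0.0]
ft_force: [0.4, 0.7, -1.2]
grip_width: 0.0422
grasp_force: 61.2
```

```bash
python3 -c "
from h import *
plan([(.472,-.338,.091,1.63,5,3.5)])"
```

```text
from [ 0.4708 -0.3416  0.1878] 1.625 w 0.0422 t 23.15
3.5, 0.1, 0.0, 1.9, -0.0, 
3.5, 0.1, 0.0, 1.9, -0.0, 
3.5, 0.1, 0.0, 2.0, -0.0, 
3.5, 0.0, 0.1, 1.9, -0.0, 
3.5, 0.1, 0.0, 2.0, -0.01,   # 
to [ 0.4716 -0.3376  0.0908] 1.635 5
```

Emit:
carry_out:
  increments: [3.5,0,0,2.2,0,3.5,0,0,2.5,0,3.5,0,0,2.5,0,3.5,0,0,1.5,0,3.5,0,0,0.5,0]

```text
clock: 23.78
eef_pos: [0.4708, -0.3375, 0.0954]
tool_rot: [0.686, 0.728, -0.0, -0.002]
ft_force: [0.1, 0.2, -1.7]
grip_width: 0.0423
grasp_force: 61.2
```

Emit:
carry_out:
  increments: [3.5,0,0,0,0,3.5,0,0,0,0,3.5,0,0,0,0,3.5,0,0,0,0,3.5,0,0,0,0]

```text
clock: 24.4
eef_pos: [0.4719, -0.3384, 0.0976]
tool_rot: [0.686, 0.728, 0.0, 0.0]
ft_force: [0.6, -0.4, -1.1]
grip_width: 0.042
grasp_force: 61.2
```

Contact is expected at z = 0.083, 14.6 mm below.

Emit:
carry_out:
  increments: [3.5,0,0,0.6,0,3.5,0,0,0.5,0,3.5,0,0,0.2,0,3.5,0,0,0.1,0,3.5,0,0,0,0]

```text
clock: 25.02
eef_pos: [0.4718, -0.3383, 0.0833]
tool_rot: [0.686, 0.728, 0.0, -0.0]
ft_force: [0.1, -0.4, -1.1]
grip_width: 0.0424
grasp_force: 61.3
```

Emit:
carry_out:
  increments: [3.5,0,0,0.1,0,3.5,0,0,0,0,3.5,0,0,0.1,0,3.5,0,0,0,0,3.5,0,0,0,0]

```text
clock: 25.65
eef_pos: [0.4722, -0.3387, 0.0829]
tool_rot: [0.686, 0.728, -0.0, 0.001]
ft_force: [-2.2, 0.7, 6.7]
grip_width: 0.0426
grasp_force: 62.3
```

Emit:
carry_out:
  increments: [6.0,0,0,0,0,8.5,0,0,0,0,8.5,0,0,-0.5,0,8.5,0,0,-4.0,0,8.5,0,0,-5.0,0]

```text
clock: 26.28
eef_pos: [0.471, -0.3377, 0.1761]
tool_rot: [0.686, 0.728, -0.0, -0.002]
ft_force: [0.3, 0.5, 0.5]
grip_width: 0.085
grasp_force: 0.0
```

```bash
python3 -c "
from h import *
p=bot.camera('top')
for n,a,b in (('matchbox',.008,.03),('candle',.008,.03),('spice_jar',.1,.13)):
  m=masks(p,n)
  if m: P,_,_=cloud(p,m['mask']); print(n,m['p'],fit(P,a,b),[w(p,r['xyz']) for r in bot.place_of(p,n)[:1]])
p=bot.camera('side')
for n,a,b in (('matchbox',.008,.03),('candle',.008,.03),('spice_jar',.1,.13)):
  m=masks(p,n)
  if m: P,_,_=cloud(p,m['mask']); print(n,m['p'],fit(P,a,b),[w(p,r['xyz']) for r in bot.place_of(p,n)[:1]])
plan([(.631,-.287,.12,1.24,5,8.5),(.631,-.287,.05,1.24,3,8.5),(.631,-.287,.007,1.24,2,8.5)])"
```

```text
matchbox 0.65 (array([ 632.4, -288.4]), array([39.1, 63.5]), -0.343, 298) [array([[ 0.63346617, -0.28589098,  0.00446597]])]
candle 0.64 (array([ 616. , -137.6]), array([36.2, 42.9]), -0.681, 117) [array([[ 0.61809811, -0.13863296,  0.00229618]])]
spice_jar 0.81 (array([ 471.8, -339.7]), array([40.7, 44.7]), -0.709, 290) [array([[ 4.72909997e-01, -3.38863724e-01, -4.31498466e-04]])]
from [ 0.4712 -0.3379  0.1751] 1.63 w 0.0852 t 26.825
8.5, 0.8, 3.2, 1.1, 0.08, 
8.5, 1.1, 3.2, 1.1, 0.08, 
8.5, 1.3, 3.1, 1.1, 0.08, 
8.5, 1.6, 3.0, 1.1, 0.07, 
8.5, 1.8, 2.8, 1.1, 0.08,   # 
8.5, 0.0, -0.0, 2.3, -0.0, 
8.5, 0.0, -0.0, 2.4, -0.0, 
8.5, 0.0, -0.0, 2.3, -0.0, 
8.5, 0.0, -0.0, 2.2, -0.0, 
8.5, 0.0, -0.0, 2.1, -0.0,   # 
to [ 0.6311 -0.2871  0.0071] 1.24 10
```

Emit:
carry_out:
  increments: [8.5,0.8,3.2,0.5,0.08,8.5,1.1,3.2,1.0,0.08,8.5,1.3,3.1,1.5,0.08,8.5,1.6,3.0,2.0,0.07,8.5,1.8,2.8,2.0,0.08]

```text
clock: 27.45
eef_pos: [0.6325, -0.287, 0.105]
tool_rot: [0.815, 0.58, -0.0, -0.0]
ft_force: [0.0, -0.9, 0.2]
grip_width: 0.0852
grasp_force: 0.0
```

Emit:
carry_out:
  increments: [8.5,0,0.1,3.0,0,8.5,0,0,3.0,0,8.5,0,0,2.0,0,8.5,0,0,0,0,8.5,0,0,0,0]

```text
clock: 28.08
eef_pos: [0.633, -0.2881, 0.0269]
tool_rot: [0.814, 0.581, 0.0, 0.0]
ft_force: [0.6, -0.1, 0.6]
grip_width: 0.085
grasp_force: 0.0
```

Emit:
carry_out:
  increments: [8.5,0,0,1.0,0,6.0,0,0,1.1,0,6.0,0,0,0,0,6.0,0,0,0,0,6.0,0,0,0,0]

```text
clock: 28.7
eef_pos: [0.6329, -0.288, 0.0057]
tool_rot: [0.814, 0.581, 0.0, 0.0]
ft_force: [0.2, 0.1, -0.3]
grip_width: 0.06
grasp_force: 0.0
```

Emit:
carry_out:
  increments: [3.0,0,0,0,0,3.0,0,0,0,0,3.0,0,0,0,0,3.0,0,0,0,0,3.0,0,0,0,0]

```text
clock: 29.32
eef_pos: [0.633, -0.2881, 0.006]
tool_rot: [0.814, 0.581, 0.0, 0.001]
ft_force: [0.5, 0.7, 5.4]
grip_width: 0.0339
grasp_force: 60.2
```

Emit:
carry_out:
  increments: [3.0,0,0,-1.0,0,3.0,0,0,-2.0,0,3.0,0,0,-3.0,0,3.0,0,0,-4.0,0,3.0,0,0,-2.0,0]

```text
clock: 29.95
eef_pos: [0.6333, -0.2882, 0.128]
tool_rot: [0.814, 0.581, 0.001, 0.001]
ft_force: [0.8, -0.0, -1.0]
grip_width: 0.0338
grasp_force: 59.7
```

```bash
python3 -c "
from tray import *
tray('top','light_tray'); tray('side','light_tray')
p=bot.camera('side'); cv2.imwrite('pics/s7.png',cv2.resize(p['pixels'][130:330,340:540],(600,600)))
m=masks(p,'matchbox'); P,_,_=cloud(p,m['mask']); print(m['p'],P.min(0),P.max(0),fit(P,0,.3))
p=bot.camera('top'); m=masks(p,'light_tray'); P,_,_=cloud(p,m['mask']); print(fit(P,-.01,.02),w(p,bot.place_of(p,'light_tray')[0]['xyz']))
plan([(.443,.167,.09,1.62,12,3.0),(.443,.167,.03,1.62,3,3.0)])"
```

```text
top light_tray [444.8 200.5] [ 66.  150.9] 0.049 1219
side light_tray [445.9 203.8] [ 72.2 164.5] 0.056 547
0.82 [ 0.60695717 -0.32193531  0.01491465] [ 0.79886471 -0.13253687  0.15377409] (array([ 711.4, -232.9]), array([ 41.3, 259.7]), -0.86, 273)
(array([440.4, 200. ]), array([ 68.6, 151.1]), 0.058, 1293) [[0.43857306 0.19929877 0.0040786 ]]
from [ 0.6317 -0.2874  0.1235] 1.24 w 0.0339 t 30.4
3.0, 3.1, -2.7, 0.3, -0.03, 
3.0, 3.1, -2.6, 0.3, -0.03, 
3.0, 3.2, -2.5, 0.3, -0.03, 
3.0, 3.3, -2.4, 0.3, -0.03, 
3.0, 3.4, -2.3, 0.3, -0.03,   # 
3.0, 3.4, -2.2, 0.3, -0.03, 
3.0, 3.5, -2.2, 0.3, -0.03, 
3.0, 3.6, -2.0, 0.3, -0.03, 
3.0, 3.6, -1.9, 0.2, -0.04, 
3.0, 3.7, -1.8, 0.3, -0.03,   # 
3.0, 3.8, -1.7, 0.2, -0.04, 
3.0, 3.9, -1.5, 0.3, -0.03, 
3.0, -0.0, -0.0, 2.0, -0.0, 
3.0, -0.0, -0.0, 2.0, -0.0, 
3.0, -0.0, -0.0, 2.0, -0.0,   # 
to [0.4431 0.1673 0.0295] 1.62 15
```

View pics/s7.png

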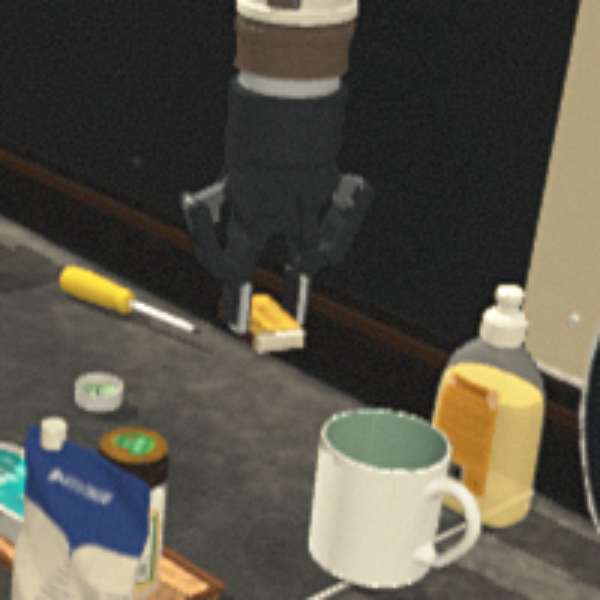

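The matchbox is held level (275,325), clear of the mug. Carrying it to the light tray.

Emit:
carry_out:
  increments: [3.0,3.1,-2.7,0,-0.03,3.0,3.1,-2.6,0,-0.03,3.0,3.2,-2.5,0,-0.03,3.0,3.3,-2.4,0,-0.03,3.0,3.4,-2.3,0,-0.03]

```text
clock: 31.02
eef_pos: [0.5542, -0.0978, 0.1247]
tool_rot: [0.768, 0.641, -0.0, -0.0]
ft_force: [0.2, 0.4, -1.0]
grip_width: 0.0337
grasp_force: 59.8
```

Emit:
carry_out:
  increments: [3.0,3.4,-2.2,0.3,-0.03,3.0,3.5,-2.2,0.5,-0.03,3.0,3.6,-2.0,0.5,-0.03,3.0,3.6,-1.9,0.5,-0.04,3.0,3.7,-1.8,0.5,-0.03]

```text
clock: 31.65
eef_pos: [0.475, 0.091, 0.1018]
tool_rot: [0.714, 0.7, -0.0, -0.0]
ft_force: [0.8, 0.3, -0.8]
grip_width: 0.0341
grasp_force: 59.8
```

Emit:
carry_out:
  increments: [3.0,3.8,-1.7,0.5,-0.04,3.0,4.0,-1.5,0.5,-0.03,3.0,0,0,2.5,0,3.0,0,0,2.5,0,3.0,0,0,0,0]

```text
clock: 32.28
eef_pos: [0.4417, 0.1673, 0.0404]
tool_rot: [0.689, 0.724, -0.002, -0.001]
ft_force: [0.7, -0.1, -0.3]
grip_width: 0.0338
grasp_force: 59.8
```

```bash
python3 -c "
from h import *
plan([(.443,.1685,.012,1.627,5,3.0)])"
```

```text
from [0.4417 0.1673 0.0404] 1.62 w 0.0338 t 32.275
3.0, 0.0, 0.0, 0.6, -0.0, 
3.0, 0.0, 0.0, 0.6, -0.0, 
3.0, 0.0, 0.0, 0.5, -0.0, 
3.0, 0.1, 0.1, 0.6, -0.0, 
3.0, 0.0, 0.0, 0.5, -0.01,   # 
to [0.4426 0.1683 0.0124] 1.63 5
```

Emit:
carry_out:
  increments: [3.0,0.1,0,1.0,0,3.0,0,0,0.8,-0.01,3.0,0,0,0.6,0,3.0,0,0,0,0,3.0,0,0,0,0]

```text
clock: 32.9
eef_pos: [0.4441, 0.1689, 0.0185]
tool_rot: [0.686, 0.728, 0.0, 0.0]
ft_force: [-0.4, 0.2, -0.4]
grip_width: 0.0336
grasp_force: 59.8
```

```bash
python3 -c "
from h import *
p=bot.camera('side'); cv2.imwrite('pics/s8.png',cv2.resize(p['pixels'][150:270,200:320],(600,600),interpolation=cv2.INTER_CUBIC))"
```

```text
(no output)
```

View pics/s8.png

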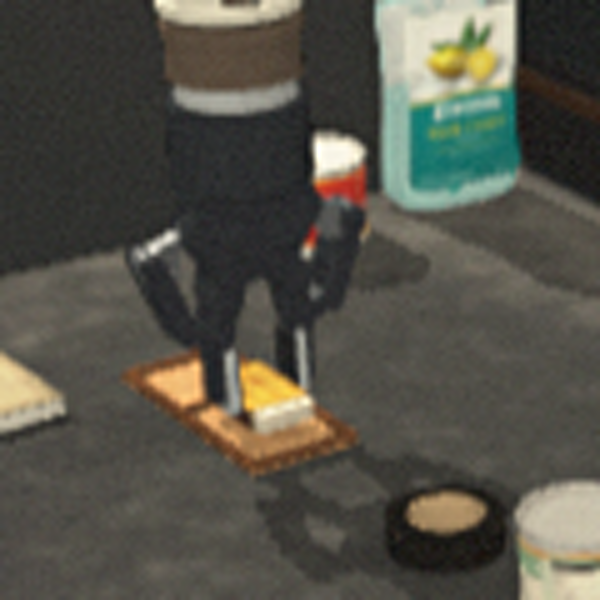

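The box hovers over the longer (right) cell (275,400) within its rims. Lowering.

Emit:
carry_out:
  increments: [3.0,0,0,0.5,0,3.0,0,0,0.3,0,3.0,0,0,0.1,0,3.0,0,0,0.1,0,3.0,0,0,0,0]

```text
clock: 33.58
eef_pos: [0.4436, 0.1688, 0.009]
tool_rot: [0.686, 0.728, -0.0, -0.0]
ft_force: [-3.1, -1.5, 6.0]
grip_width: 0.0335
grasp_force: 60.5
```

Emit:
carry_out:
  increments: [5.0,0,0,0,0,6.0,0,0,0,0,7.0,0,0,-0.5,0,8.0,0,0,-3.0,0,8.5,0,0,-5.0,0]

```text
clock: 34.2
eef_pos: [0.4423, 0.1683, 0.0928]
tool_rot: [0.686, 0.728, -0.002, -0.001]
ft_force: [0.2, 0.7, 0.5]
grip_width: 0.0851
grasp_force: 0.0
```

```bash
python3 -c "
from h import *
plan([(.53,.02,.13,1.62,4,8.5),(.6165,-.138,.08,1.62,6,8.5),(.6165,-.138,.027,1.62,3,8.5)])
p=bot.camera('side')
m=masks(p,'matchbox'); P,_,_=cloud(p,m['mask']); print(m['p'],np.percentile(P[:,2],[5,50,95]),fit(P,0.008,.03))"
```

```text
from [0.4423 0.1683 0.0928] 1.63 w 0.0851 t 34.2
8.5, -3.8, 2.0, -0.9, 0.0, 
8.5, -3.8, 2.0, -0.9, 0.0, 
8.5, -3.9, 1.9, -1.0, 0.0, 
8.5, -3.8, 2.0, -0.9, 0.01, 
8.5, -2.7, 1.3, 0.8, -0.0,   # 
8.5, -2.7, 1.3, 0.8, -0.0, 
8.5, -2.7, 1.3, 0.8, -0.0, 
8.5, -2.7, 1.3, 0.9, -0.0, 
8.5, -2.7, 1.3, 0.8, -0.0, 
8.5, -2.7, 1.3, 0.9, -0.0,   # 
8.5, -0.0, 0.0, 1.8, -0.0, 
8.5, -0.0, 0.0, 1.7, -0.0, 
8.5, -0.0, 0.0, 1.8, -0.0, 
to [ 0.6161 -0.1377  0.0268] 1.62 13
0.53 [0.00704208 0.01565381 0.01818092] (array([442. , 166.9]), array([37.9, 61.2]), 0.087, 172)
```

Emit:
carry_out:
  increments: [8.5,-3.8,2.0,-0.9,0,8.5,-3.8,2.0,-0.9,0,8.5,-3.9,1.9,-1.0,0,8.5,-3.8,2.0,-0.9,0.01,8.5,-2.7,1.3,0.8,0]

```text
clock: 34.92
eef_pos: [0.5481, -0.0072, 0.1233]
tool_rot: [0.69, 0.724, 0.001, 0.001]
ft_force: [-0.4, 0.0, 0.3]
grip_width: 0.0851
grasp_force: 0.0
```

Emit:
carry_out:
  increments: [8.5,-2.7,1.3,0.8,0,8.5,-2.7,1.3,0.8,0,8.5,-2.7,1.3,0.9,0,8.5,-2.7,1.3,0.8,0,8.5,-2.7,1.3,0.9,0]

```text
clock: 35.55
eef_pos: [0.6178, -0.138, 0.0793]
tool_rot: [0.69, 0.724, -0.0, -0.0]
ft_force: [-0.3, 0.6, 0.4]
grip_width: 0.0848
grasp_force: 0.0
```

Emit:
carry_out:
  increments: [8.5,0,0,2.5,0,8.5,0,0,2.0,0,7.0,0,0,0.5,0,7.0,0,0,0,0,7.0,0,0,0,0]

```text
clock: 36.17
eef_pos: [0.6184, -0.1372, 0.0314]
tool_rot: [0.689, 0.724, 0.001, 0.001]
ft_force: [-0.5, 0.5, -0.3]
grip_width: 0.0698
grasp_force: 0.0
```

```bash
python3 -c "
from h import *
p=bot.camera('side')
m=masks(p,'candle'); 
if m: P,_,_=cloud(p,m['mask']); print(m['p'],fit(P,0.012,.03))
print([w(p,r['xyz']) for r in bot.place_of(p,'candle')[:1]])
plan([(.6165,-.138,.006,1.62,5,6)])"
```

```text
0.56 (array([ 616.3, -138.5]), array([33.8, 41.3]), -0.914, 44)
[array([[ 0.61698525, -0.13742591,  0.00289997]])]
from [ 0.6183 -0.1372  0.0313] 1.62 w 0.0702 t 36.325
6, -0.0, -0.0, 0.5, -0.0, 
6, -0.0, -0.0, 0.5, -0.0, 
6, -0.0, -0.1, 0.5, -0.0, 
6, -0.0, -0.0, 0.5, -0.0, 
6, -0.1, -0.1, 0.5, -0.0,   # 
to [ 0.6164 -0.1383  0.0063] 1.62 5
```

Emit:
carry_out:
  increments: [6,-0.1,-0.1,1.0,0,6,0,0,1.0,0,6,0,0,0.5,0,6,0,0,0,0,6,0,0,0,0]

```text
clock: 36.95
eef_pos: [0.6168, -0.1382, 0.0054]
tool_rot: [0.69, 0.724, 0.0, 0.0]
ft_force: [0.8, -0.1, -0.3]
grip_width: 0.0598
grasp_force: 0.0
```

Emit:
carry_out:
  increments: [3.0,0,0,0,0,3.0,0,0,0,0,3.0,0,0,0,0,3.0,0,0,0,0,3.0,0,0,0,0]

```text
clock: 37.58
eef_pos: [0.6173, -0.1383, 0.0062]
tool_rot: [0.69, 0.724, 0.0, 0.001]
ft_force: [0.0, 0.3, 5.8]
grip_width: 0.0347
grasp_force: 60.2
```

Emit:
carry_out:
  increments: [3.0,0,0,-1.0,0,3.0,0,0,-2.0,0,3.0,0,0,-3.0,0,3.0,0,0,-3.0,0,3.0,0,0,-1.0,0]

```text
clock: 38.2
eef_pos: [0.6178, -0.1385, 0.1076]
tool_rot: [0.69, 0.724, 0.001, 0.002]
ft_force: [0.3, -0.4, 0.2]
grip_width: 0.0347
grasp_force: 59.8
```

```bash
python3 -c "
from h import *
p=bot.camera('side'); cv2.imwrite('pics/s9.png',cv2.resize(p['pixels'][150:270,300:420],(600,600),interpolation=cv2.INTER_CUBIC))
plan([(.53,.05,.11,1.62,5,3.0),(.44,.242,.08,1.62,5,3.0),(.44,.242,.02,1.62,3,3.0)])"
```

```text
from [ 0.6179 -0.1385  0.1079] 1.62 w 0.0346 t 38.25
3.0, 3.9, -1.6, -0.0, -0.0, 
3.0, 3.8, -1.6, -0.1, -0.0, 
3.0, 3.9, -1.6, -0.0, -0.0, 
3.0, 3.8, -1.5, -0.1, -0.0, 
3.0, 3.9, -1.6, -0.0, -0.0,   # 
3.0, 3.9, -1.6, 0.6, -0.0, 
3.0, 3.9, -1.6, 0.6, -0.0, 
3.0, 3.9, -1.6, 0.6, -0.0, 
3.0, 3.9, -1.6, 0.6, -0.0, 
3.0, 4.0, -1.6, 0.6, -0.0,   # 
3.0, -0.0, -0.0, 2.0, -0.0, 
3.0, -0.0, -0.0, 2.0, -0.0, 
3.0, -0.0, -0.0, 2.0, -0.0, 
to [0.44   0.2422 0.0199] 1.62 13
```

View pics/s9.png

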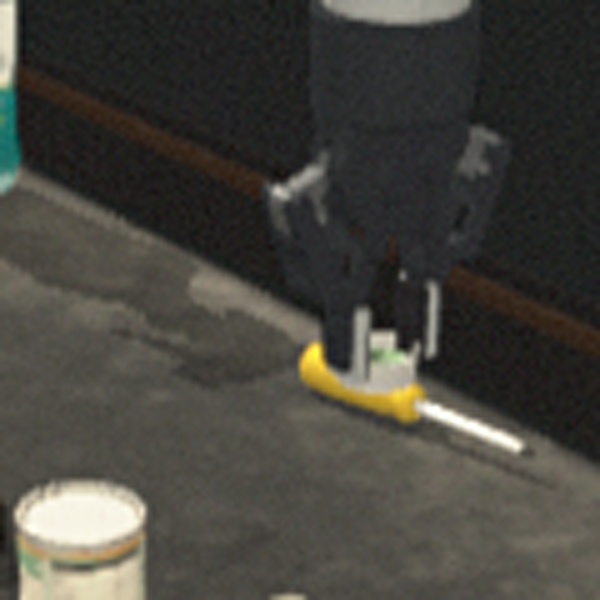

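The candle is held level between the fingers (385,370), with the screwdriver only behind it in the view. Carrying it to the squarish cell.

Emit:
carry_out:
  increments: [3.0,3.9,-1.6,0,0,3.0,3.8,-1.6,-0.1,0,3.0,3.9,-1.6,0,0,3.0,3.8,-1.5,-0.1,0,3.0,3.9,-1.6,0,0]

```text
clock: 38.88
eef_pos: [0.5268, 0.0517, 0.1059]
tool_rot: [0.69, 0.724, -0.001, -0.001]
ft_force: [1.2, -0.2, 0.2]
grip_width: 0.0345
grasp_force: 59.8
```

Emit:
carry_out:
  increments: [3.0,3.9,-1.6,0.6,0,3.0,3.9,-1.6,0.6,0,3.0,3.9,-1.6,0.6,0,3.0,3.9,-1.6,0.6,0,3.0,4.0,-1.6,0.6,0]

```text
clock: 39.5
eef_pos: [0.4372, 0.2431, 0.0758]
tool_rot: [0.69, 0.724, -0.001, -0.0]
ft_force: [0.4, 0.4, 0.3]
grip_width: 0.0344
grasp_force: 59.8
```

Emit:
carry_out:
  increments: [3.0,0,0,2.5,0,3.0,0,0,2.5,0,3.0,0,0,0.8,0,3.0,0,0,0,0,3.0,0,0,0,0]

```text
clock: 40.12
eef_pos: [0.4395, 0.2427, 0.0199]
tool_rot: [0.69, 0.724, 0.001, 0.0]
ft_force: [0.6, -0.2, -0.2]
grip_width: 0.0345
grasp_force: 59.8
```

```bash
python3 -c "
from h import *
plan([(.44,.242,.009,1.62,5,3.0)])
p=bot.camera('side'); cv2.imwrite('pics/s10.png',cv2.resize(p['pixels'][170:270,200:300],(600,600),interpolation=cv2.INTER_CUBIC))"
```

```text
from [0.4395 0.2427 0.0199] 1.619 w 0.0345 t 40.125
3.0, -0.0, 0.0, 0.2, -0.0, 
3.0, -0.0, 0.0, 0.2, -0.0, 
3.0, -0.0, 0.0, 0.2, -0.0, 
3.0, -0.0, 0.0, 0.2, -0.0, 
3.0, -0.1, 0.1, 0.3, -0.0,   # 
to [0.4405 0.2417 0.0089] 1.619 5
```

View pics/s10.png

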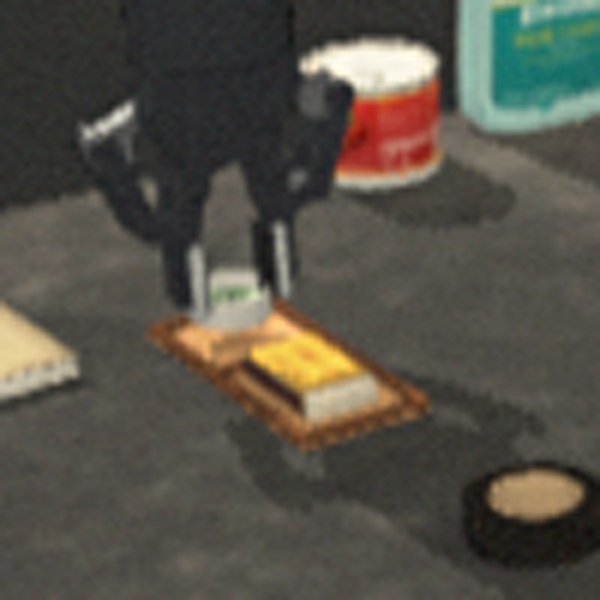

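The matchbox lies flat in the longer cell (310,375), and the candle hovers over the squarish one (235,300). Lowering.

Emit:
carry_out:
  increments: [3.0,0,0,0.5,0,3.0,0,0,0.3,0,3.0,0,0,0.2,0,3.0,0,0,0.1,0,3.0,0,0,0,0]

```text
clock: 40.8
eef_pos: [0.4387, 0.2425, 0.0091]
tool_rot: [0.69, 0.724, 0.0, -0.0]
ft_force: [-2.3, -1.1, 6.7]
grip_width: 0.0345
grasp_force: 60.6
```

Emit:
carry_out:
  increments: [5.0,0,0,0,0,6.0,0,0,0,0,7.0,0,0,-0.5,0,8.0,0,0,-3.0,0,8.5,0,0,-5.0,0]

```text
clock: 41.42
eef_pos: [0.4372, 0.2417, 0.0927]
tool_rot: [0.69, 0.724, -0.002, -0.001]
ft_force: [1.0, 0.5, 0.0]
grip_width: 0.0851
grasp_force: 0.0
```

Emit:
carry_out:
  increments: [8.5,0,0,-5.0,0,8.5,0,0,-5.0,0,8.5,-4,-3,-4,0,8.5,-4,-3,0,0,8.5,-4,-3,0,0]

```text
clock: 42.05
eef_pos: [0.3549, 0.1183, 0.2332]
tool_rot: [0.689, 0.724, 0.001, 0.001]
ft_force: [0.7, -0.8, 0.4]
grip_width: 0.085
grasp_force: 0.0
```

Run:
```python
from h import *
for c in ("top","side"):
    p=bot.camera(c); cv2.imwrite(f"pics/{c}11.png",cv2.resize(p["pixels"][130:310,120:480] if c=="top" else p["pixels"][170:370,200:540],None,fx=2,fy=2))
    for n in "flat_tin tall_tin spice_jar matchbox candle squat_tin mug".split():
        m=masks(p,n)
        if m:
            P,_,_=cloud(p,m["mask"]); z=np.percentile(P[:,2],95); print(c,n,round(m["p"],2),round(z,3),fit(P,z-.012,z+.01))
```

```text
top flat_tin 0.68 0.012 (array([ 464.6, -234.7]), array([103.9, 304.5]), 0.059, 1695)
top tall_tin 0.82 0.077 (array([ 456.5, -128.1]), array([54.9, 57.9]), 1.362, 363)
top spice_jar 0.58 0.112 (array([ 471. , -338.8]), array([42.1, 43.5]), 0.794, 220)
top matchbox 0.7 0.09 (array([ 629.9, -405.1]), array([80.3, 90.9]), 0.736, 252)
top candle 0.62 0.021 (array([436.6, 243.1]), array([35.6, 41.2]), -1.383, 133)
top squat_tin 0.57 0.059 (array([600.8, 417.4]), array([74.7, 76.1]), -0.6, 540)
top mug 0.79 0.09 (array([ 629.9, -405.1]), array([80.3, 90.9]), 0.736, 253)
side flat_tin 0.63 0.029 (array([ 448.5, -217. ]), array([ 53.5, 102.2]), -0.675, 503)
side tall_tin 0.86 0.075 (array([ 457.2, -130.1]), array([56.2, 58.5]), -0.757, 378)
side spice_jar 0.89 0.11 (array([ 471.7, -340. ]), array([40.8, 44.8]), -0.702, 303)
side matchbox 0.57 0.018 (array([448.1, 179.1]), array([49.4, 88.7]), 0.025, 205)
side candle 0.51 0.019 (array([439. , 245.3]), array([34.5, 47.3]), -0.426, 109)
side squat_tin 0.66 0.057 (array([602.7, 414.2]), array([65. , 80.8]), -0.491, 208)
side mug 0.63 0.089 (array([ 625.6, -410.1]), array([79.7, 94.2]), -0.551, 636)
```

View pics/top11.png

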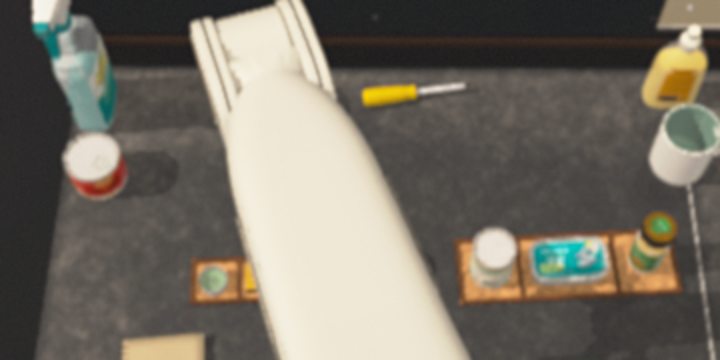

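View pics/side11.png

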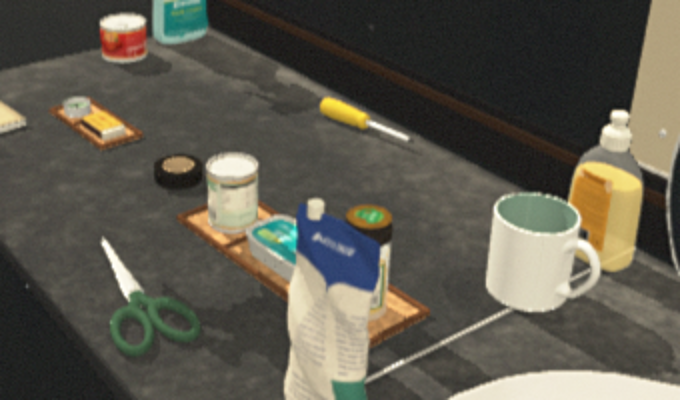

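All five things sit flat in their cells: in the top view the candle (212,281) and the three supper items (492,255), (570,260) and (652,240), in the side view the matchbox (103,122). The squat tin and the mug have not moved.

```bash
python3 -c "
from h import *
print(bot.job_done())"
```

```text
the job is handed in; nothing more can be done
None
```

Both kits are made up and the job is handed in at about 43 s; the last camera check showed all five things flat in their cells and the squat tin and mug where they started.

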